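# Sort the full and the short-filled canister by weight

## Task

Two sealed canisters that look alike stand on the counter: one is full, one is short-filled. Lift one just clear of the counter and hold it still for a moment to feel its weight, then seat the full one upright and fully down in the well of the square stand and the short one in the well of the round stand. Feel for each well gently (the wells are clamped a few millimetres off the middle of their stands), never pressing or dropping a canister on a stand with more than 30 N, do not tip the canisters over, and leave everything else where it stands.

Things in the scene. Friction and masses are not known exactly. Their poses are not given: they have to be found in the camera images.
- canister_a: One of two identical sealed upright canisters, 67 mm diameter, 85 mm tall. Origin: centre of underside, z up. One of the two (varies) is full, 0.5 to 0.6 kg (5 to 6 N); the other is short-filled, 0.15 to 0.19 kg (1.5 to 1.9 N): only the load in the hand tells which. A 40 N grip round the wall does no harm.
- canister_b: One of two identical sealed upright canisters, 67 mm diameter, 85 mm tall. Origin: centre of underside, z up. One of the two (varies) is full, 0.5 to 0.6 kg (5 to 6 N); the other is short-filled, 0.15 to 0.19 kg (1.5 to 1.9 N): only the load in the hand tells which. A 40 N grip round the wall does no harm.
- square_stand: Fixed stand: square base 114 x 114 x 8 mm, on it a square insert 96 x 96 x 18 mm with a chamfered round well 71 mm wide (2 mm clearance round a canister), floor 8 mm and rim 26 mm above the origin (centre of base's underside, on the counter). The insert is clamped (no give under 30 N) up to 5 mm off the stand's centre along the stand's y (along its rails), centred along x; offset not reported.
- round_stand: Fixed stand: round base 120 mm wide, 8 mm thick, on it a ring insert 96 mm wide, 18 mm high, its round well 71 mm wide (2 mm clearance round a canister), floor 8 mm and rim 26 mm above the origin (centre of base's underside, on the counter). The insert is clamped (no give under 30 N) up to 5 mm off the stand's centre along the stand's y (along its rails), centred along x; offset not reported.
- pen: Loose pen 138 x 11 x 12 mm lying between the canisters; a bystander. Origin at the centre of its underside.
- order_block: Loose block of order slips 100 x 70 x 14 mm; a bystander. Origin at the centre of its underside.
- ribbon_spool: Loose reel of ribbon lying flat, 64 mm in diameter, 20 mm high; a bystander. Origin at the centre of its underside.
- wax_stamp: Loose turned seal stamp standing upright, 25 mm in diameter, 78 mm high; a bystander. Origin at the centre of its underside.
- sample_dish: Loose small tasting dish, 67 mm in diameter, 15 mm high; a bystander. Origin at the centre of its underside.
Not all that is in view belongs to the job. Leave any green look-alike of the canister_b alone.

How it is judged:
By the outcome, as a careful person would: the job done as asked, in the order asked, and still so for the second after the job is handed in, with the robot touching nothing.
It also fails if it takes over 67 s, if anything falls off the work surface, if the arm or the gripper's body presses on something with over 40 N, if the wrist force passes 120 N, or if a joint passes its speed limit or range.

## Robot

A 6-joint arm with a two-finger parallel gripper is mounted at the origin on a cart in front of the work surface, level with it; the furniture and walls round the work are solid. World frame = base frame: x ahead of the robot, y to its left, z up, the work surface at z = 0. Lengths are in mm, angles in rad, forces in N, time in s.
With the tool pointing down it reaches from about 300 to 875 mm from the base axis. Payload 6.4 kg.
Tool frame: the origin (TCP) lies midway between the tips of the shut fingers; the grasp point (between the pads) lies 19 mm behind it; z points along the fingers, y is the line along which they close (so a half turn about z gives the same grasp; the last joint's range is limited). The gripper opens to 85 mm and grips with 20 to 120 N. Pads are 22 mm wide; open, the fingers measure 114 mm over their backs; the gripper's body (76 mm by 85 mm) begins 54 mm behind the grasp point. The pads swing forward as they close: fully open they stand 13 mm farther back than shut.
Start: joints at [1.142, 0.181, 1.607, -0, 1.354, -0.206], TCP at [127.04, 560.805, 231.288] pointing down, gripper open.
Joint ranges: [-2.99, 2.99], [-0.89, 2.07], [0.3, 2.58], [-1.14, 4.28], [0, 2.63], [-3.12, 3.12]. Speed limits (rad/s): [2.57, 2.57, 3.01, 3.14, 3.14, 3.14].

## Interface

Orientations are given as [roll, pitch, yaw] about the fixed x, y, z axes, in that order (R = Rz(yaw) Ry(pitch) Rx(roll)).
In Python, from cell import * gives the robot as it stands.
- The arm moves only by the tool apply_moves, never from a script. Its argument "deltas" is a list of rows, each an object with "linear": the shift along the tool's x, y, z in mm, a list of three; "yaw": the turn about the tool's z in rad. A call has 1 to 10 rows; each row is the pose to reach, as a shift and turn from the pose commanded when the call began, along the tool's axes at that moment; what a row does not reach only later rows make up. A row lasts 1/12 s, in which the tool goes at most 41.7 mm and 7.16 degrees, less where a joint would pass 70% of its speed; a pose out of reach is approached as far as the arm can. A call with a gripper value outside its range is refused whole. "grip" is the opening in per cent of the stroke, from 0 (shut) to 100 (fully open), set as the call begins (left out, the last holds). The fingers move at their own pace and stop on an object; the grip force is fixed at half the most. Time passes only in rows, so rows that repeat a pose let the fingers close. It gives the time, the measured TCP pose, the force, the opening and the grip force at its end, in the units of the state.
- sense(): the state, without advancing time (a new reading comes with each control period).
- snapshot(name): name is "scene" or "top" or "wrist"; returns a dict with "img" (384x512x3 uint8, red, green, blue), "fovy" (degrees; the focal length in pixels is half the picture's height over the tangent of half this angle, whatever the lens; pixels are square), "cx", "cy" (the principal point, pixels), "extrinsics" (4x4, takes a point from camera to world coordinates); the wrist camera has in their place "mount" (4x4, takes a point from camera to tool coordinates, whose origin is the TCP and whose axes are the flange's). Camera axes: x right, y up, looking along -z (the intrinsics and any distortion apply to the point x, -y, -z); pixel columns grow to the right and rows downward; lengths in mm; the calibration is good to about 2 mm. The wrist camera is an equidistant fisheye: a pixel r from the principal point sees the ray r / f radians off the axis. A picture is of the moment at which its call begins: read the wrist's pose just before it. There is no depth.
- hand_in(): hands the job in; it is judged then, once.
The state is a dict: "time_s": time; "qpos": joint angles; "joint_vel": joint speeds; "joint_torque": joint torques, N m; "tcp_pos": TCP position; "ee_rot": TCP orientation; "force": force on the tool from outside, world axes, zero at the start; "wrist_torque": the same for the moment, N m; "width": finger opening in mm; "finger_force": force on a finger pad.
Only numpy, scipy, OpenCV 4.12 (cv2) and the standard library are available. Lean on these libraries where they do the work, as an engineer would, in place of code of your own. Each camera call takes 0.05 s, during which the arm holds its last target. There are 200 camera calls.

## Working session

There is one attempt and no reset: what is moved stays moved. The work goes in short steps, Python scripts to look and compute and a tool call to move; the robot and the scene stay as the last step left them, time stands still between calls to the robot, and variables do not carry over. Pictures are saved under pics/ and viewed, at most 10 in all, crops included, and the job is handed in when it is done.

Besides the shell and the picture viewer there is one more tool, called after "Emit:" as a command line: name --argument value ..., lists and objects as JSON in quotes. apply_moves: Moves the arm, as the interface text tells. Its arguments: {"type":"object","properties":{"deltas":{"type":"array"},"grip":{"type":"number"}},"required":["deltas"]}

```bash
mkdir -p pics; python3 - <<'E'
from cell import *
import cv2,json
s=sense();print({k:s[k] for k in('time_s','tcp_pos','ee_rot','force','width')})
for n in("top","scene"):
    d=snapshot(n);cv2.imwrite(f"pics/{n}.png",d["img"][:,:,::-1]);print(n,d["fovy"],d["cx"],d["cy"],d["extrinsics"],[k for k in d])
E
```

```text
{'time_s': 0.0, 'tcp_pos': array([126.82179675, 560.29930336, 230.41184136]), 'ee_rot': array([-3.13993443e+00, -3.04493392e-04,  2.91880156e+00]), 'force': array([ 0.45379875, -0.01710538,  0.07668595]), 'width': 85.16668306333096}
top 45.66654595245818 258.80253182128763 191.52670982901364 [[ 2.08414885e-03  9.98205611e-01 -5.98432493e-02  4.62709525e+02]
 [-9.99988096e-01  1.81636801e-03 -4.52875315e-03  2.41968725e+02]
 [-4.41192944e-03  5.98519755e-02  9.98197513e-01  1.58421925e+03]
 [ 0.00000000e+00  0.00000000e+00  0.00000000e+00  1.00000000e+00]] ['img', 'fovy', 'cx', 'cy', 'extrinsics']
scene 56.77188090876875 254.75236459070908 192.7862418009146 [[ 8.47781870e-01  3.50809038e-01 -3.97742278e-01  1.06080986e+02]
 [-5.30322280e-01  5.67714446e-01 -6.29649575e-01 -4.26423396e+02]
 [ 4.91727539e-03  7.44737086e-01  6.67339864e-01  7.38747927e+02]
 [ 0.00000000e+00  0.00000000e+00  0.00000000e+00  1.00000000e+00]] ['img', 'fovy', 'cx', 'cy', 'extrinsics']
```

View pics/top.png

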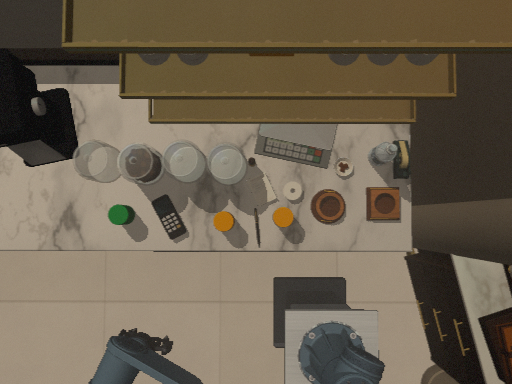

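View pics/scene.png

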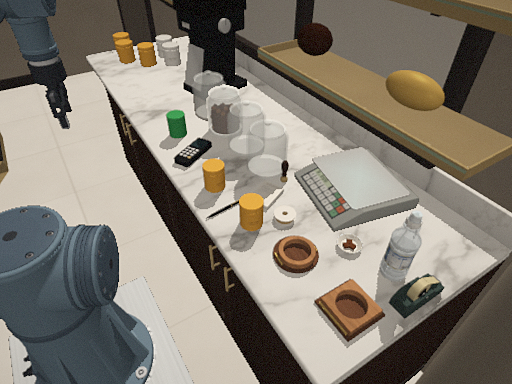

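The top view shows orange canisters at (224,221) and (283,217), the round stand at (328,206) and the square stand at (384,204). The pen is at (257,227), the spool at (292,190) and the green look-alike at (121,214).

```bash
cat > h.py <<'E'
import numpy as np,cv2
from scipy.spatial.transform import Rotation as R
def ray(d,u,v,T=None):
    f=192/np.tan(np.radians(d["fovy"])/2)
    x,y=u-d["cx"],v-d["cy"]
    if T is None: T=np.array(d["extrinsics"]); c=np.array([x/f,-y/f,-1])
    else:
        r=np.hypot(x,y); th=r/f; k=np.sin(th)/max(r,1e-9); c=np.array([x*k,-y*k,-np.cos(th)])
    return T[:3,3],T[:3,:3]@c
def onz(d,u,v,z,T=None):
    o,r=ray(d,u,v,T); return o+r*(z-o[2])/r[2]
def tcpT(s):
    T=np.eye(4);T[:3,:3]=R.from_euler('xyz',s["ee_rot"]).as_matrix();T[:3,3]=s["tcp_pos"];return T
def blobs(img,lo,hi,amin=60):
    m=cv2.inRange(cv2.cvtColor(img,cv2.COLOR_RGB2HSV),lo,hi)
    c,_=cv2.findContours(m,cv2.RETR_EXTERNAL,cv2.CHAIN_APPROX_NONE)
    return [k for k in c if cv2.contourArea(k)>amin]
E
python3 - <<'E'
from cell import *
from h import *
d=snapshot("top")
for nm,lo,hi,z in(("orange",(12,170,120),(25,255,255),85),("brown",(3,70,40),(14,220,190),17)):
    for c in blobs(d["img"],lo,hi):
        r=cv2.minAreaRect(c);(u,v),_=cv2.minEnclosingCircle(c)
        if 150<v<250: print(nm,np.round(r,1) if 0 else r,cv2.contourArea(c),onz(d,u,v,z).round(1), "rect",onz(d,*r[0],z).round(1))
for u,v in((292,190),(257,210),(258,245),(344,168),(252,161),(400,250)):print(u,v,onz(d,u,v,10).round())
w=snapshot("wrist");print(w["fovy"],w["cx"],w["cy"],np.round(w["mount"],3))
im=cv2.resize(d["img"][140:260,200:420],None,fx=3.6,fy=3.6,interpolation=cv2.INTER_CUBIC);cv2.imwrite("pics/crop.png",im[:,:,::-1])
E
```

```text
orange ((223.0, 220.5), (19.0, 18.0), 90.0) 277.5 [455.6 365.8  85. ] rect [457.1 366.1  85. ]
orange ((282.5, 216.5), (19.0, 19.0), 90.0) 286.5 [470.2 170.4  85. ] rect [470.6 170.8  85. ]
brown ((327.5, 205.5), (33.0, 33.0), 90.0) 811.5 [507.2  13.2  17. ] rect [509.  13.  17.]
brown ((382.5, 203.0), (32.0, 33.0), 90.0) 909.5 [ 516.3 -175.7   17. ] rect [ 518.  -175.8   17. ]
292 190 [563. 134.  10.]
257 210 [493. 255.  10.]
258 245 [373. 251.  10.]
344 168 [639. -46.  10.]
252 161 [663. 273.  10.]
400 250 [ 357. -235.   10.]
65.70646984690485 254.03995268164473 192.7020884057962 [[  -0.       0.954    0.3     75.921]
 [   1.       0.      -0.      -0.695]
 [  -0.       0.3     -0.954 -142.255]
 [   0.       0.       0.       1.   ]]
```

View pics/crop.png

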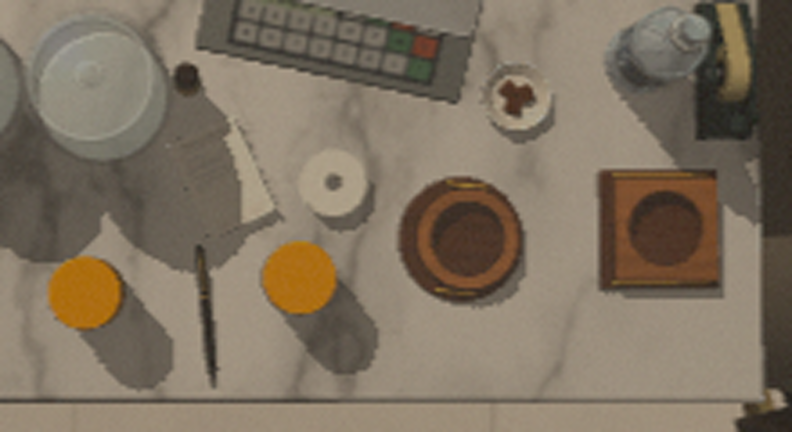

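Emit:
apply_moves --deltas '[{"linear": [-28,-20,0],"yaw": -0.1},{"linear": [-56,-41,0],"yaw": -0.22},{"linear": [-84,-61,0],"yaw": -0.223},{"linear": [-112,-81,0],"yaw": -0.223},{"linear": [-140,-101,0],"yaw": -0.223},{"linear": [-168,-122,0],"yaw": -0.223},{"linear": [-196,-142,0],"yaw": -0.223},{"linear": [-224,-162,0],"yaw": -0.223},{"linear": [-252,-182,0],"yaw": -0.223},{"linear": [-280,-203,0],"yaw": -0.223}]' --grip 100

```text
time_s: 1.03
tcp_pos: [356.0, 299.6, 231.4]
ee_rot: [3.141, 0.0, -3.141]
force: [-0.1, 1.1, -1.1]
width: 85.6
finger_force: 0.0
```

Emit:
apply_moves --deltas '[{"linear": [-28,-32,0],"yaw": 0},{"linear": [-55,-63,20],"yaw": 0},{"linear": [-80,-92,40],"yaw": 0},{"linear": [-103,-118,60],"yaw": 0},{"linear": [-115,-131,76],"yaw": 0},{"linear": [-115,-131,81],"yaw": 0},{"linear": [-115,-131,81],"yaw": 0}]'

```text
time_s: 1.62
tcp_pos: [469.3, 168.9, 148.2]
ee_rot: [-3.141, -0.004, 3.139]
force: [-0.6, -0.2, -0.3]
width: 85.4
finger_force: 0.0
```

```bash
cat > look.py <<'E'
import sys
from cell import *
from h import *
def look(name):
    s=sense();w=snapshot("wrist");T=tcpT(s)@np.array(w["mount"])
    cv2.imwrite(f"pics/{name}.png",w["img"][:,:,::-1]);return s,w,T
E
python3 - <<'E'
from look import *
s,w,T=look("w1");print(s["tcp_pos"],s["force"],s["time_s"])
m=[k for k in blobs(w["img"],(12,150,60),(28,255,255),300)]
for c in m:
    h=c[:,0,:]; e=cv2.fitEllipse(c);print(e,onz(w,*e[0],85,T).round(1),cv2.boundingRect(c))
E
```

```text
[469.28125018 168.85073164 148.2354259 ] [-0.64733715 -0.24618286 -0.29458867] 1.6167
((15.825241088867188, 225.19602966308594), (32.02970886230469, 89.28439331054688), 169.99142456054688) [490.2 -66.   85. ] (0, 181, 41, 77)
((106.805908203125, 222.38734436035156), (61.17711639404297, 79.73150634765625), 147.99998474121094) [482.7  47.   85. ] (68, 178, 75, 84)
((254.87318420410156, 200.19557189941406), (86.10987854003906, 98.82942199707031), 179.20361328125) [463.3 168.6  85. ] (211, 149, 89, 99)
((453.43341064453125, 180.30459594726562), (71.3062515258789, 100.36958312988281), 118.95853424072266) [447.1 336.5  85. ] (405, 141, 94, 84)
```

View pics/w1.png

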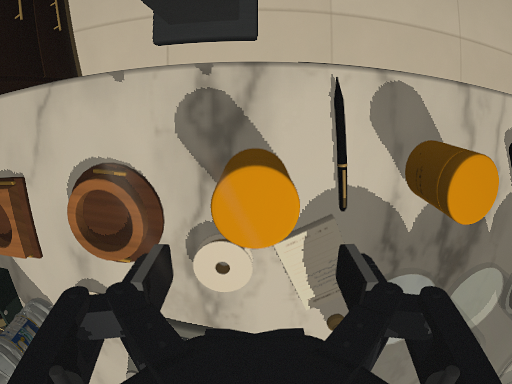

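The canister's top disc is centred near (255,205), about (467,169), right under the gripper. The pen at (341,150) and the spool at (222,267) are clear of the fingers.

Emit:
apply_moves --deltas '[{"linear": [1,0,25],"yaw": 0},{"linear": [2,0,50],"yaw": 0},{"linear": [2,0,75],"yaw": 0},{"linear": [2,0,95],"yaw": 0},{"linear": [2,0,110],"yaw": 0},{"linear": [2,0,117],"yaw": 0},{"linear": [2,0,117],"yaw": 0}]'

```text
time_s: 2.25
tcp_pos: [467.1, 170.9, 32.8]
ee_rot: [-3.142, -0.002, -3.14]
force: [-0.7, -0.1, -0.2]
width: 85.3
finger_force: 0.0
```

Emit:
apply_moves --deltas '[{"linear": [0,0,0],"yaw": 0},{"linear": [0,0,0],"yaw": 0},{"linear": [0,0,0],"yaw": 0},{"linear": [0,0,0],"yaw": 0},{"linear": [0,0,0],"yaw": 0},{"linear": [0,0,0],"yaw": 0}]' --grip 0

```text
time_s: 2.75
tcp_pos: [469.6, 170.3, 35.2]
ee_rot: [3.141, 0.003, -3.141]
force: [-1.8, -0.2, 7.0]
width: 66.2
finger_force: 68.0
```

Emit:
apply_moves --deltas '[{"linear": [0,0,-5],"yaw": 0},{"linear": [0,0,-10],"yaw": 0},{"linear": [0,0,-12],"yaw": 0},{"linear": [0,0,-12],"yaw": 0},{"linear": [0,0,-12],"yaw": 0},{"linear": [0,0,-12],"yaw": 0}]'

```text
time_s: 3.25
tcp_pos: [468.0, 169.9, 45.1]
ee_rot: [-3.142, -0.0, -3.141]
force: [0.4, -0.2, -5.9]
width: 66.1
finger_force: 68.3
```

Emit:
apply_moves --deltas '[{"linear": [0,0,0],"yaw": 0},{"linear": [0,0,0],"yaw": 0},{"linear": [0,0,0],"yaw": 0},{"linear": [0,0,0],"yaw": 0}]'

```text
time_s: 3.58
tcp_pos: [468.2, 169.9, 45.1]
ee_rot: [-3.142, -0.0, -3.141]
force: [-0.3, -0.7, -3.5]
width: 66.0
finger_force: 68.3
```

Emit:
apply_moves --deltas '[{"linear": [0,0,0],"yaw": 0},{"linear": [0,0,0],"yaw": 0},{"linear": [0,0,0],"yaw": 0},{"linear": [0,0,0],"yaw": 0}]'

```text
time_s: 3.92
tcp_pos: [468.3, 170.0, 45.3]
ee_rot: [-3.142, -0.0, -3.141]
force: [0.5, 0.7, -4.9]
width: 66.3
finger_force: 68.3
```

Emit:
apply_moves --deltas '[{"linear": [0,0,-30],"yaw": 0},{"linear": [-5,-25,-60],"yaw": 0},{"linear": [-11,-60,-85],"yaw": 0},{"linear": [-19,-100,-85],"yaw": 0},{"linear": [-27,-140,-85],"yaw": 0},{"linear": [-35,-180,-85],"yaw": 0},{"linear": [-42,-218,-85],"yaw": 0},{"linear": [-47,-244,-85],"yaw": 0},{"linear": [-49,-255,-85],"yaw": 0},{"linear": [-49,-255,-85],"yaw": 0}]'

```text
time_s: 4.75
tcp_pos: [517.9, -87.9, 130.4]
ee_rot: [-3.141, 0.001, 3.138]
force: [-0.5, -1.0, -5.3]
width: 66.1
finger_force: 73.5
```

Emit:
apply_moves --deltas '[{"linear": [0,0,0],"yaw": 0},{"linear": [0,0,0],"yaw": 0},{"linear": [0,0,0],"yaw": 0},{"linear": [0,0,0],"yaw": 0}]'

```text
time_s: 5.08
tcp_pos: [517.1, -83.7, 130.2]
ee_rot: [3.141, -0.0, -3.14]
force: [0.5, 1.2, -5.7]
width: 66.3
finger_force: 73.5
```

```bash
python3 - <<'E'
from look import *
f=[]
for i in range(6):
    snapshot("top");f.append(sense()["force"])
print("F",np.mean(f,0))
s,w,T=look("w2");print(s["tcp_pos"],s["ee_rot"],s["time_s"])
E
```

```text
F [ 0.01926795 -0.10793489 -5.12142623]
[517.36067923 -84.69559297 130.33956186] [-3.14157589e+00  6.06871024e-05 -3.14086816e+00] 5.3833
```

View pics/w2.png

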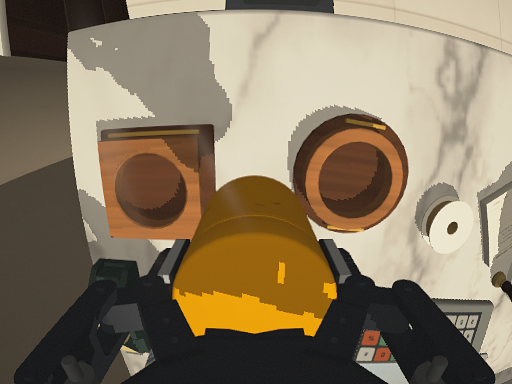

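Force averages −5.1 N, so this canister is the full one and goes to the square stand. Its well is near (150,190), the round stand's near (355,180), and the canister's near bottom edge is at (255,176).

```bash
cat >> h.py <<'E'
def proj(w,T,P):
    c=np.linalg.inv(T)@np.array([*P,1]);f=192/np.tan(np.radians(w["fovy"])/2)
    x,y,z=c[0],-c[1],-c[2];r=np.hypot(x,y);th=np.arctan2(r,z);return w["cx"]+f*th*x/r,w["cy"]+f*th*y/r
def well(w,T,c,z=26,lo=30,hi=42,it=3):
    """radial strongest bright-outside edge on plane z, circle fitted with outlier trimming"""
    g=cv2.GaussianBlur(cv2.cvtColor(w["img"],cv2.COLOR_RGB2GRAY),(3,3),0).astype(float)
    c=np.array(c,float);rs=np.arange(lo,hi,.5)
    for _ in range(it):
        P=[]
        for a in np.arange(0,2*np.pi,.05):
            q=np.array([proj(w,T,(c[0]+r*np.cos(a),c[1]+r*np.sin(a),z)) for r in rs],np.float32)
            v=cv2.remap(g,q[:,0],q[:,1],cv2.INTER_LINEAR).ravel();d=v[4:]-v[:-4]
            k=d.argmax()
            if d[k]>15:P.append(c+(rs[k+2])*np.array([np.cos(a),np.sin(a)]))
        P=np.array(P);keep=np.ones(len(P),bool)
        for _ in range(6):
            s=np.linalg.lstsq(np.c_[2*P[keep],np.ones(keep.sum())],(P[keep]**2).sum(1),rcond=None)[0]
            R0=np.sqrt(s[2]+s[:2]@s[:2]);e=abs(np.hypot(*(P-s[:2]).T)-R0);keep=e<max(.8,2*np.median(e))
        c=s[:2]
    return c.round(1),R0.round(1),keep.sum(),len(P),e[keep].std().round(2)
E
python3 - <<'E'
from look import *
s,w,T=look("w3");print(s["tcp_pos"],s["time_s"])
for n,c in(("sq",(517,-181)),("rd",(508,8))):
    u,v={"sq":(150,190),"rd":(355,180)}[n];print(n,onz(w,u,v,26,T).round(1),well(w,T,c))
for n,uv in(("sq ins BL",(110,238)),("sq ins TL",(98,139)),("sq base gold L",(108,133)),("gold R",(199,130))):print(n,onz(w,*uv,26,T).round(1))
m=cv2.inRange(cv2.cvtColor(w["img"],cv2.COLOR_RGB2HSV),(14,200,60),(28,255,255))
for u in(245,255,265):
    v=np.nonzero(m[150:,u])[0][0]+150;p=onz(w,u,v,s["tcp_pos"][2]-34,T);print(u,v,p.round(1),"xc",p[0]+33.5)
E
```

```text
[517.38797005 -84.8204953  130.34831179] 5.4333
sq [ 516.3 -179.7   26. ] (array([ 517.7, -180.6]), np.float64(35.6), np.int64(124), 126, np.float64(0.2))
rd [507.    4.5  26. ] (array([507.8,   5.9]), np.float64(35.8), np.int64(126), 126, np.float64(0.02))
sq ins BL [ 566.6 -230.5   26. ]
sq ins TL [ 467.4 -228.2   26. ]
sq base gold L [ 462.6 -216.9   26. ]
gold R [ 463.9 -131.7   26. ]
245 177 [486.7 -91.2  96.3] xc 520.1516037556231
255 177 [486.7 -85.1  96.3] xc 520.1549646118649
265 178 [487.3 -79.   96.3] xc 520.7837661239266
```

Emit:
apply_moves --deltas '[{"linear": [1,-32,0],"yaw": 0},{"linear": [2,-64,0],"yaw": 0},{"linear": [2,-86,15],"yaw": 0},{"linear": [2,-96,35],"yaw": 0},{"linear": [2,-96,50],"yaw": 0},{"linear": [2,-96,60],"yaw": 0},{"linear": [2,-96,60],"yaw": 0},{"linear": [2,-96,60],"yaw": 0},{"linear": [2,-96,60],"yaw": 0}]'

```text
time_s: 6.23
tcp_pos: [516.1, -180.9, 71.2]
ee_rot: [-3.141, 0.001, -3.141]
force: [-0.1, 0.5, -5.7]
width: 65.9
finger_force: 75.2
```

```bash
python3 - <<'E'
from look import *
s,w,T=look("w4");print(s["tcp_pos"],s["force"],s["time_s"])
print(well(w,T,(517.7,-180.6)))
m=cv2.inRange(cv2.cvtColor(w["img"],cv2.COLOR_RGB2HSV),(14,200,60),(28,255,255))
for u in range(215,300,10):
    v=np.nonzero(m[120:,u])[0][0]+120;p=onz(w,u,v,s["tcp_pos"][2]-34,T);print(u,v,p.round(1))
E
```

```text
[ 516.07964607 -180.9089331    71.20060601] [-0.06165869  0.46146532 -5.69500925] 6.2333
(array([ 517.5, -181.7]), np.float64(36.1), np.int64(50), 65, np.float64(0.16))
215 193 [ 495.7 -206.2   37.2]
225 198 [ 498.9 -200.    37.2]
235 179 [ 486.6 -193.5   37.2]
245 176 [ 484.7 -187.3   37.2]
255 175 [ 484.1 -181.2   37.2]
265 177 [ 485.4 -175.1   37.2]
275 180 [ 487.3 -168.9   37.2]
285 185 [ 490.4 -162.7   37.2]
295 195 [ 496.9 -156.1   37.2]
```

View pics/w4.png

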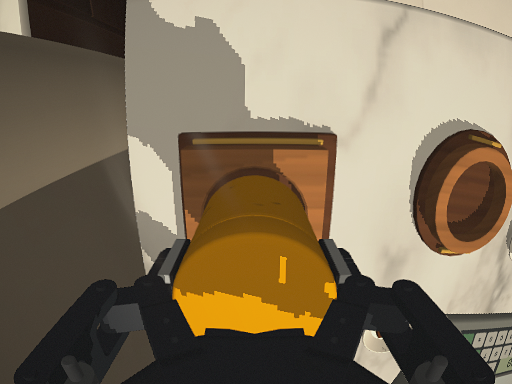

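The canister hangs centred over the well, with its near edge at (255,175) and the well's rim arc round it. I'll feel down slowly.

Emit:
apply_moves --deltas '[{"linear": [0,0,3],"yaw": 0},{"linear": [0,0,6],"yaw": 0},{"linear": [0,0,8],"yaw": 0},{"linear": [0,0,9.5],"yaw": 0},{"linear": [0,0,11],"yaw": 0},{"linear": [0,0,12],"yaw": 0},{"linear": [0,0,12],"yaw": 0}]'

```text
time_s: 6.87
tcp_pos: [515.2, -180.9, 58.0]
ee_rot: [3.141, -0.0, -3.141]
force: [0.1, 0.2, -5.4]
width: 66.0
finger_force: 75.2
```

Emit:
apply_moves --deltas '[{"linear": [0,0,1],"yaw": 0},{"linear": [0,0,2],"yaw": 0},{"linear": [0,0,2],"yaw": 0}]'

```text
time_s: 7.12
tcp_pos: [515.3, -181.0, 56.1]
ee_rot: [3.141, -0.0, -3.142]
force: [-0.9, -0.4, -4.8]
width: 65.9
finger_force: 75.2
```

Emit:
apply_moves --deltas '[{"linear": [0,0,1.5],"yaw": 0},{"linear": [0,0,3],"yaw": 0},{"linear": [0,0,4.5],"yaw": 0},{"linear": [0,0,6],"yaw": 0},{"linear": [0,0,7.5],"yaw": 0},{"linear": [0,0,9],"yaw": 0},{"linear": [0,0,9],"yaw": 0}]'

```text
time_s: 7.7
tcp_pos: [515.1, -180.9, 46.9]
ee_rot: [3.141, -0.001, -3.141]
force: [-0.3, 0.3, -6.6]
width: 66.0
finger_force: 75.2
```

Emit:
apply_moves --deltas '[{"linear": [0,0,1],"yaw": 0},{"linear": [0,0,2],"yaw": 0},{"linear": [0,0,2],"yaw": 0}]'

```text
time_s: 7.95
tcp_pos: [515.3, -181.0, 45.1]
ee_rot: [3.141, -0.0, -3.141]
force: [0.5, -0.5, -5.3]
width: 66.1
finger_force: 75.2
```

Emit:
apply_moves --deltas '[{"linear": [0,0,1],"yaw": 0},{"linear": [0,0,2],"yaw": 0},{"linear": [0,0,2],"yaw": 0}]'

```text
time_s: 8.2
tcp_pos: [515.5, -181.1, 43.4]
ee_rot: [-3.141, 0.0, -3.141]
force: [-0.1, 0.0, -5.1]
width: 66.2
finger_force: 75.9
```

Emit:
apply_moves --deltas '[{"linear": [0,0,0.5],"yaw": 0},{"linear": [0,0,1],"yaw": 0},{"linear": [0,0,1],"yaw": 0}]'

```text
time_s: 8.45
tcp_pos: [515.5, -181.1, 43.3]
ee_rot: [-3.141, -0.0, -3.141]
force: [-5.0, 1.9, 5.2]
width: 66.0
finger_force: 76.3
```

Emit:
apply_moves --deltas '[{"linear": [0,0,0.5],"yaw": 0},{"linear": [0,0,1],"yaw": 0},{"linear": [0,0,1],"yaw": 0}]'

```text
time_s: 8.7
tcp_pos: [515.5, -181.1, 43.3]
ee_rot: [-3.141, -0.0, -3.141]
force: [-8.5, 3.2, 14.9]
width: 66.2
finger_force: 77.1
```

Emit:
apply_moves --deltas '[{"linear": [0,0,-1],"yaw": 0},{"linear": [0,0,-1.5],"yaw": 0}]'

```text
time_s: 8.87
tcp_pos: [515.5, -181.1, 43.3]
ee_rot: [-3.141, 0.001, -3.141]
force: [-0.6, 0.9, -2.7]
width: 66.4
finger_force: 75.9
```

Emit:
apply_moves --deltas '[{"linear": [0,0,0],"yaw": 0},{"linear": [0,0,0],"yaw": 0},{"linear": [0,0,0],"yaw": 0},{"linear": [0,0,0],"yaw": 0},{"linear": [0,0,0],"yaw": 0},{"linear": [0,0,0],"yaw": 0}]' --grip 100

```text
time_s: 9.37
tcp_pos: [515.5, -181.1, 42.8]
ee_rot: [-3.141, 0.0, -3.141]
force: [0.2, -0.1, 0.2]
width: 85.5
finger_force: 0.0
```

Emit:
apply_moves --deltas '[{"linear": [0,0,-10],"yaw": 0},{"linear": [0,0,-25],"yaw": 0},{"linear": [0,0,-45],"yaw": 0},{"linear": [0,0,-65],"yaw": 0},{"linear": [0,0,-85],"yaw": 0},{"linear": [0,0,-105],"yaw": 0},{"linear": [0,0,-115],"yaw": 0},{"linear": [0,0,-115],"yaw": 0}]'

```text
time_s: 10.03
tcp_pos: [517.1, -182.0, 161.1]
ee_rot: [-3.139, 0.005, -3.141]
force: [0.2, 0.4, 0.5]
width: 85.3
finger_force: 0.0
```

```bash
python3 - <<'E'
from look import *
s,w,T=look("w5");print(s["tcp_pos"],s["force"],s["time_s"],s["width"])
for c in blobs(w["img"],(12,150,60),(28,255,255),2000):print(cv2.boundingRect(c))
E
```

```text
[ 517.06240067 -181.99876731  161.10763112] [0.22528036 0.36039616 0.48755158] 10.0333 85.32962392218006
(206, 125, 105, 118)
(383, 122, 79, 96)
```

View pics/w5.png

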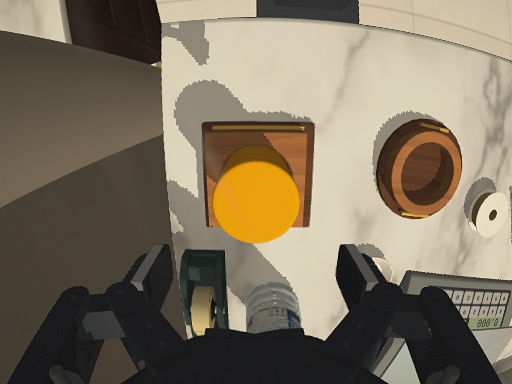

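The full canister stands upright in the square stand, top disc centred near (256,201). Now for the other one.

Emit:
apply_moves --deltas '[{"linear": [4,37,0],"yaw": 0},{"linear": [8,74,0],"yaw": 0},{"linear": [12,111,0],"yaw": 0},{"linear": [16,148,0],"yaw": 0},{"linear": [20,185,0],"yaw": 0},{"linear": [24,222,0],"yaw": 0},{"linear": [28,259,0],"yaw": 0},{"linear": [32,296,0],"yaw": 0},{"linear": [36,333,0],"yaw": 0},{"linear": [40,370,0],"yaw": 0}]'

```text
time_s: 10.92
tcp_pos: [473.7, 190.6, 156.2]
ee_rot: [-3.141, -0.003, -3.142]
force: [-0.5, -0.3, -0.6]
width: 85.6
finger_force: 0.0
```

Emit:
apply_moves --deltas '[{"linear": [4,37,0],"yaw": 0},{"linear": [8,74,0],"yaw": 0},{"linear": [12,111,0],"yaw": 0},{"linear": [16,146,0],"yaw": 0},{"linear": [18,168,4],"yaw": 0},{"linear": [19,177,7],"yaw": 0},{"linear": [19,177,7],"yaw": 0},{"linear": [19,177,7],"yaw": 0}]'

```text
time_s: 11.58
tcp_pos: [455.3, 365.1, 149.1]
ee_rot: [-3.14, -0.003, -3.141]
force: [0.3, 0.2, -0.0]
width: 85.5
finger_force: 0.0
```

```bash
python3 - <<'E'
from look import *
s,w,T=look("w6");print(s["tcp_pos"],s["force"],s["time_s"])
for c in blobs(w["img"],(12,150,60),(28,255,255),2000):
    b=cv2.boundingRect(c);x,y,W,H=b
    # top disc: widest row gives y, lowest pixel is the far edge of the top rim
    far=onz(w,x+W/2,y+H-.5,85,T);print(b,"xc",far[0]-33.5,"yc",far[1])
E
```

```text
[455.33425637 365.10371314 149.13905617] [ 0.32799477  0.22149661 -0.03922946] 11.5833
(212, 148, 89, 100) xc 455.35138729292134 yc 366.06274703353705
```

Emit:
apply_moves --deltas '[{"linear": [0,0,25],"yaw": 0},{"linear": [0,0,50],"yaw": 0},{"linear": [0,0,75],"yaw": 0},{"linear": [0,0,95],"yaw": 0},{"linear": [0,0,110],"yaw": 0},{"linear": [0,0,117],"yaw": 0},{"linear": [0,0,117],"yaw": 0}]'

```text
time_s: 12.22
tcp_pos: [455.5, 363.9, 32.1]
ee_rot: [-3.14, -0.003, 3.14]
force: [-1.4, -0.2, 0.2]
width: 85.7
finger_force: 0.0
```

Emit:
apply_moves --deltas '[{"linear": [0,0,0],"yaw": 0},{"linear": [0,0,0],"yaw": 0},{"linear": [0,0,0],"yaw": 0},{"linear": [0,0,0],"yaw": 0},{"linear": [0,0,0],"yaw": 0},{"linear": [0,0,0],"yaw": 0}]' --grip 0

```text
time_s: 12.72
tcp_pos: [457.6, 366.3, 35.4]
ee_rot: [3.141, 0.003, -3.141]
force: [0.3, -1.9, 6.7]
width: 66.0
finger_force: 66.8
```

Emit:
apply_moves --deltas '[{"linear": [0,0,-5],"yaw": 0},{"linear": [0,0,-10],"yaw": 0},{"linear": [0,0,-12],"yaw": 0},{"linear": [0,0,-12],"yaw": 0},{"linear": [0,0,-12],"yaw": 0},{"linear": [0,0,-12],"yaw": 0}]'

```text
time_s: 13.22
tcp_pos: [456.0, 365.9, 45.5]
ee_rot: [-3.141, -0.0, -3.141]
force: [-0.2, -0.3, -1.4]
width: 66.1
finger_force: 67.0
```

Emit:
apply_moves --deltas '[{"linear": [0,0,0],"yaw": 0},{"linear": [0,0,0],"yaw": 0},{"linear": [0,0,0],"yaw": 0},{"linear": [0,0,0],"yaw": 0}]'

```text
time_s: 13.55
tcp_pos: [456.2, 365.9, 45.7]
ee_rot: [-3.142, -0.0, -3.141]
force: [0.0, -0.4, -1.0]
width: 66.3
finger_force: 67.0
```

Emit:
apply_moves --deltas '[{"linear": [0,0,-30],"yaw": 0},{"linear": [-4,-25,-60],"yaw": 0},{"linear": [-9,-60,-75],"yaw": 0},{"linear": [-14,-97,-75],"yaw": 0},{"linear": [-19,-134,-75],"yaw": 0},{"linear": [-24,-171,-75],"yaw": 0},{"linear": [-29,-208,-75],"yaw": 0},{"linear": [-34,-245,-75],"yaw": 0},{"linear": [-40,-282,-75],"yaw": 0},{"linear": [-45,-318,-75],"yaw": 0}]'

```text
time_s: 14.38
tcp_pos: [501.4, 46.1, 121.0]
ee_rot: [-3.141, 0.001, -3.141]
force: [0.2, 0.7, -2.2]
width: 66.3
finger_force: 68.4
```

Emit:
apply_moves --deltas '[{"linear": [-4,-28,0],"yaw": 0},{"linear": [-6,-42,10],"yaw": 0},{"linear": [-6,-42,25],"yaw": 0},{"linear": [-6,-42,40],"yaw": 0},{"linear": [-6,-42,48],"yaw": 0},{"linear": [-6,-42,48],"yaw": 0},{"linear": [-6,-42,48],"yaw": 0}]'

```text
time_s: 14.97
tcp_pos: [507.0, 6.3, 72.6]
ee_rot: [3.141, -0.001, -3.141]
force: [-0.1, -0.2, -1.4]
width: 65.7
finger_force: 68.5
```

```bash
python3 - <<'E'
from look import *
s,w,T=look("w7");print(s["tcp_pos"],s["force"],s["time_s"])
print(well(w,T,(507.8,5.9)))
m=cv2.inRange(cv2.cvtColor(w["img"],cv2.COLOR_RGB2HSV),(14,200,60),(28,255,255))
for u in range(225,290,10):
    v=np.nonzero(m[150:,u])[0][0]+150;p=onz(w,u,v,s["tcp_pos"][2]-35,T);print(u,v,p.round(1))
E
```

```text
[507.04936183   6.26325249  72.63630562] [-0.07180085 -0.15517514 -1.40222226] 14.9667
(array([508.2,   6. ]), np.float64(36.3), np.int64(51), 64, np.float64(0.15))
225 202 [492.8 -13.   37.6]
235 175 [475.3  -6.3  37.6]
245 172 [ 4.734e+02 -1.000e-01  3.760e+01]
255 171 [472.8   6.   37.6]
265 172 [473.4  12.1  37.6]
275 176 [475.9  18.3  37.6]
285 182 [479.7  24.6  37.6]
```

View pics/w7.png

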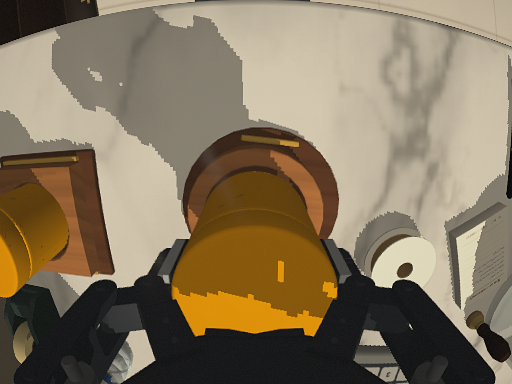

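The canister's near edge is at (255,171), which puts its centre about 1.5 mm short of the well in x. I'll shift that much and feel down.

Emit:
apply_moves --deltas '[{"linear": [-1.5,0,3],"yaw": 0},{"linear": [-1.5,0,6],"yaw": 0},{"linear": [-1.5,0,8],"yaw": 0},{"linear": [-1.5,0,9.5],"yaw": 0},{"linear": [-1.5,0,11],"yaw": 0},{"linear": [-1.5,0,12],"yaw": 0},{"linear": [-1.5,0,12],"yaw": 0}]'

```text
time_s: 15.6
tcp_pos: [508.6, 6.1, 60.5]
ee_rot: [3.142, -0.0, -3.141]
force: [0.5, 0.1, -1.3]
width: 66.0
finger_force: 68.5
```

Emit:
apply_moves --deltas '[{"linear": [0,0,1],"yaw": 0},{"linear": [0,0,2],"yaw": 0},{"linear": [0,0,3],"yaw": 0},{"linear": [0,0,3],"yaw": 0}]'

```text
time_s: 15.93
tcp_pos: [508.7, 6.0, 57.6]
ee_rot: [3.142, -0.0, -3.141]
force: [0.1, 0.1, -1.9]
width: 65.9
finger_force: 68.5
```

Emit:
apply_moves --deltas '[{"linear": [0,0,1.5],"yaw": 0},{"linear": [0,0,3],"yaw": 0},{"linear": [0,0,4.5],"yaw": 0},{"linear": [0,0,6],"yaw": 0},{"linear": [0,0,7.5],"yaw": 0},{"linear": [0,0,9],"yaw": 0},{"linear": [0,0,10.5],"yaw": 0},{"linear": [0,0,11.5],"yaw": 0},{"linear": [0,0,11.5],"yaw": 0}]'

```text
time_s: 16.68
tcp_pos: [508.6, 6.0, 46.0]
ee_rot: [3.141, -0.001, -3.141]
force: [-0.0, 0.0, -1.9]
width: 66.3
finger_force: 68.5
```

Emit:
apply_moves --deltas '[{"linear": [0,0,1],"yaw": 0},{"linear": [0,0,2],"yaw": 0},{"linear": [0,0,2],"yaw": 0}]'

```text
time_s: 16.93
tcp_pos: [508.7, 6.0, 44.1]
ee_rot: [3.142, -0.0, -3.141]
force: [-0.2, -0.4, -1.1]
width: 66.0
finger_force: 68.5
```

Emit:
apply_moves --deltas '[{"linear": [0,0,0.5],"yaw": 0},{"linear": [0,0,1],"yaw": 0},{"linear": [0,0,1],"yaw": 0}]'

```text
time_s: 17.18
tcp_pos: [508.9, 6.0, 43.5]
ee_rot: [-3.142, 0.0, -3.141]
force: [-1.7, 0.8, -0.2]
width: 66.3
finger_force: 68.7
```

Emit:
apply_moves --deltas '[{"linear": [0,0,0.5],"yaw": 0},{"linear": [0,0,1],"yaw": 0},{"linear": [0,0,1],"yaw": 0}]'

```text
time_s: 17.43
tcp_pos: [508.9, 6.0, 43.4]
ee_rot: [-3.141, -0.0, -3.141]
force: [-5.8, 0.4, 11.1]
width: 66.4
finger_force: 69.4
```

Firm contact at the floor height (43.4 − 35.4 = 8 mm), so it is seated. Release and retreat.

Emit:
apply_moves --deltas '[{"linear": [0,0,-0.5],"yaw": 0},{"linear": [0,0,-1],"yaw": 0}]'

```text
time_s: 17.6
tcp_pos: [509.0, 6.0, 43.5]
ee_rot: [-3.141, 0.0, -3.141]
force: [0.5, -0.1, -2.1]
width: 65.9
finger_force: 68.7
```

Emit:
apply_moves --deltas '[{"linear": [0,0,0],"yaw": 0},{"linear": [0,0,0],"yaw": 0},{"linear": [0,0,0],"yaw": 0},{"linear": [0,0,0],"yaw": 0},{"linear": [0,0,0],"yaw": 0},{"linear": [0,0,0],"yaw": 0}]' --grip 100

```text
time_s: 18.1
tcp_pos: [508.8, 6.0, 43.2]
ee_rot: [-3.142, -0.0, -3.141]
force: [0.3, -0.5, 0.5]
width: 85.1
finger_force: 0.0
```

Emit:
apply_moves --deltas '[{"linear": [0,0,-10],"yaw": 0},{"linear": [0,0,-25],"yaw": 0},{"linear": [0,0,-45],"yaw": 0},{"linear": [0,0,-65],"yaw": 0},{"linear": [0,0,-85],"yaw": 0},{"linear": [0,0,-105],"yaw": 0},{"linear": [0,0,-125],"yaw": 0},{"linear": [0,0,-140],"yaw": 0},{"linear": [0,0,-140],"yaw": 0},{"linear": [0,0,-140],"yaw": 0}]'

```text
time_s: 18.93
tcp_pos: [509.5, 5.9, 184.5]
ee_rot: [-3.141, 0.003, -3.141]
force: [-0.9, -0.5, -0.6]
width: 85.5
finger_force: 0.0
```

```bash
python3 - <<'E'
from look import *
s,w,T=look("w8");print(s["tcp_pos"],s["force"],s["time_s"])
for c in blobs(w["img"],(12,150,60),(28,255,255),2000):
    x,y,W,H=cv2.boundingRect(c);far=onz(w,x+W/2,y+H-.5,93,T);print((x,y,W,H),"xc",far[0]-33.5,"yc",far[1])
E
```

```text
[509.45923596   5.8704332  184.51884776] [-0.90593542 -0.45304688 -0.55166157] 18.9333
(38, 143, 96, 90) xc 514.4575226090678 yc -159.47380897584824
(211, 128, 96, 101) xc 505.97020284481937 yc 9.2342899910631
```

View pics/w8.png

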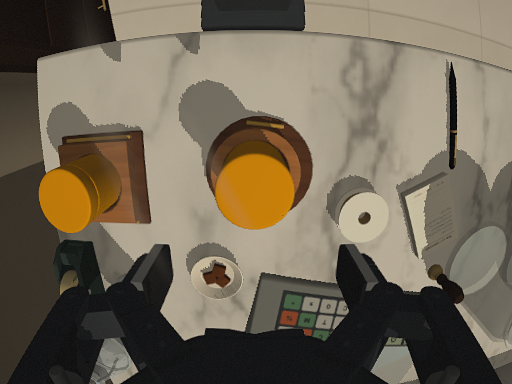

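Both canisters stand upright in their wells, at about (80,198) on the square stand and (255,188) on the round one. The pen, spool, block, stamp and dish look undisturbed.

```bash
python3 -c "
from cell import *
print(hand_in())"
```

```text
the job is handed in; nothing more can be done
None
```

The full canister (about 5.1 N in the hand) is seated in the square stand and the short one (1 to 2 N) in the round stand, with readings at the stands no higher than 15 N; I handed the job in at about 19 s, with no verdict shown.

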